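Open the two-dial code lock of the lockout hasp

TASK

The lockout hasp on the bench is held by a blue two-dial code lock. Turn the yellow-marked left dial counterclockwise to three dots and the green-marked right dial clockwise to five dots: the lock is worn, so each gate lies a little past its number; turn on slowly until you feel the dial catch, and stop there without forcing it. Then draw the red bolt gently all the way towards the robot so that the hasp is free, let go, and leave the parts lying about alone.

Things in the scene. Friction and masses are not known exactly. Their poses are not given: they have to be found in the camera images.
- lock: Code lock fixed to the bench: blue case 112 x 206 x 42 mm on a 6 mm base plate; deck 48 mm above the bench. Origin at bench level under the case's middle; x from the white index marks (robot side) to keeper and yellow hasp strap at the back, y left, z up; turned up to 0.3 rad. Dial axes vertical at x = 0, y = +65 mm (left), -65 mm (right); bolt along x at y = 0.
- dial_l_knob (a point): Left dial (yellow stripe): point on its axis 68 mm above the bench. Black disc, diameter 64 mm, top 54 mm above the bench, with groups of 1 to 6 white dots; on it a straight aluminium grip bar 46 mm long, 14 mm thick, 54 to 78 mm above the bench, stripe along its top. At joint value 1.75 the bar lies along the lock's y; it turns with the joint.
- dial_l (a joint): Left dial, rad, counterclockwise from above positive; 0: one dot at the index, pi/3 per dot, three dots = 2.094. Starts at 0.9 to 1.75. Worn: its gate lies 0.12 to 0.45 past the mark. Turning takes about 0.1 to 0.15 N m; at the gate a sprung fence inside drops in and traps the dial with 0.05 rad play either way: it stops hard. Over about 0.4 N m against that stop breaks it.
- dial_r_knob (a point): Right dial (green stripe on top): grip point on the dial's axis, 68 mm above the bench. Same shape as the left dial; at joint value -1.75 its bar lies along the lock's y axis.
- dial_r (a joint): Right dial, rad, counterclockwise from above positive; 0: one dot at the index, five dots = -2.094 (turn clockwise, more negative). Starts at -1.75 to -0.9. Its gate lies 0.12 to 0.45 past the mark (-2.21 to -2.55); same torques, hard stop and 0.05 rad play as the left dial.
- bolt_handle (a point): Middle of the red upright bolt handle, 68 mm above the bench when built: a paddle 10 mm thick (along the lock's x), 28 mm wide (y), from 53 to 81 mm above the bench, between the dials. It moves with the bolt.
- draw_bolt (a joint): Bolt travel, m: 0 locked in the keeper, 0.030 fully drawn along the lock's -x (towards the robot). Friction about 2.5 N, stays where it is left. While either dial is not caught in its gate it is blocked after about 2 mm; pulling with more than 20 N then damages it.
- fitting_1: Brass hose fitting, 19 x 40 x 17 mm, lying in front of the lock; bystander. Origin under its middle.
- fitting_2: Brass hose fitting, 19 x 40 x 17 mm; bystander. Origin under its middle.
- black_cap: Black plastic port cap, 30 x 30 x 14 mm; bystander. Origin under its middle.
- grey_cap: Grey plastic port cap, 24 x 24 x 12 mm; bystander. Origin under its middle.
- small_key: Black hex key, 27 x 88 x 5 mm, lying flat; bystander. Origin under its middle.
- dark_bolt: Dark hex bolt, 15 x 32 x 13 mm, lying; bystander. Origin under its middle.

How it is judged:
By the outcome, as a careful person would: the job done as asked, in the order asked, and still so for the second after the job is handed in, with the robot touching nothing.
It also fails if it takes over 70 s, if anything falls off the work surface, if the arm or the gripper's body presses on something with over 40 N, if the wrist force passes 120 N, or if a joint passes its speed limit or range.

ROBOT

A 6-joint arm with a two-finger parallel gripper is mounted at the origin on a cart in front of the work surface, level with it; the furniture and walls round the work are solid. World frame = base frame: x ahead of the robot, y to its left, z up, the work surface at z = 0. Lengths are in m, angles in rad, forces in N, time in s.
With the tool pointing down it reaches from about 0.4 to 0.825 m from the base axis. Payload 7 kg.
Tool frame: the origin (TCP) lies on the centre line of the jaws, within the pads' length; the fingertips stand 22 mm ahead of it and the grasp point (between the pads) lies 3 mm ahead of it (arm.tcp_to_tips is the distance from the TCP to the fingertips, in m); z points along the fingers, y is the line along which they close (so a half turn about z gives the same grasp; the last joint's range is limited). The gripper opens to 88 mm and grips with 3 to 60 N. Pads are 19 mm wide; open, the fingers measure 130 mm over their backs; the gripper's body (78 mm by 193 mm) begins 47 mm behind the grasp point.
Start: joints at [-0.957, 0.359, 0.012, 0, -1.224, -0.288], TCP at [0.216, -0.639, 0.249] pointing down, gripper open.
Joint ranges: [-3.07, 3.07], [-1.43, 2.12], [-1.02, 1.25], [-3.03, 1.67], [-3.05, -0], [-3.03, 3.03]. Speed limits (rad/s): [2.39, 2.39, 3.01, 3.14, 3.14, 3.14].

INTERFACE

Orientations are given as [roll, pitch, yaw] about the fixed x, y, z axes, in that order (R = Rz(yaw) Ry(pitch) Rx(roll)).
In Python, from station import arm gives the robot as it stands.
- The arm moves only by the tool jog_arm, never from a script. Its argument "targets" is a list of rows, each an object of numbers: "dx", "dy", "dz": the shift along the tool's x, y, z in mm; "rx", "ry", "rz": the turn, a rotation vector about the tool's x, y, z in rad; "gripper": the closure, from 0 (fully open) to 1 (shut). In form: [{"dx": .., "dy": .., "dz": .., "rx": .., "ry": .., "rz": .., "gripper": ..}, ...]. A call has exactly 8 rows; each row is the pose to reach, as a shift and turn from the pose commanded when the call began, along the tool's axes at that moment; what a row does not reach only later rows make up. A row lasts 1/12 s, in which the tool goes at most 41.7 mm and 7.16 degrees, less where a joint would pass 70% of its speed; a pose out of reach is approached as far as the arm can. A call with a gripper value outside its range is refused whole. The fingers move at their own pace and stop on an object; "force" is the grip in N (left out, the last holds). Time passes only in rows, so rows that repeat a pose let the fingers close, or fill a call up. It gives the time, the measured TCP pose, the force, the opening and the grip force at its end, in the units of the state.
- arm.get_state(): the state, without advancing time (a new reading comes with each control period).
- arm.grab_frame(name): name is "side" or "top"; returns a dict with "frame" (420x560x3 uint8, red, green, blue), "z_map" (420x560 float32, m along the optical axis (not along the pixel's ray), 0 where there is no reading), "fx", "fy", "cx", "cy" (pixels), "view" (4x4, takes a point from world to camera coordinates). Camera axes: x right, y down, z forward; pixel columns grow to the right and rows downward; lengths in m; the calibration is good to about 2 mm. A picture is of the moment at which its call begins.
- arm.job_done(): hands the job in; it is judged then, once.
The state is a dict: "t": time; "q": joint angles; "qd": joint speeds; "joint_efforts": joint torques, N m; "eef_pos": TCP position; "ee_rot": TCP orientation; "force": force on the tool from outside, world axes, zero at the start; "moment": the same for the moment, N m; "width": finger opening in m; "gripper_force": force on a finger pad.
Only numpy, scipy, OpenCV 4.12 (cv2) and the standard library are available. Lean on these libraries where they do the work, as an engineer would, in place of code of your own. Each camera call takes 0.05 s, during which the arm holds its last target. There are 200 camera calls.

## Working session

There is one attempt and no reset: what is moved stays moved. The work goes in short steps, Python scripts to look and compute and a tool call to move; the robot and the scene stay as the last step left them, time stands still between calls to the robot, and variables do not carry over. Pictures are saved under pics/ and viewed, at most 10 in all, crops included, and the job is handed in when it is done.

Besides the shell and the picture viewer there is one more tool, called after "Call:" by a JSON object that holds its "op" and its "data", one argument or row to a line. jog_arm: Moves the arm, as the interface text tells. Its arguments: {"type":"object","properties":{"targets":{"type":"array","items":{"type":"object","properties":{"dx":{"type":"number"},"dy":{"type":"number"},"dz":{"type":"number"},"rx":{"type":"number"},"ry":{"type":"number"},"rz":{"type":"number"},"gripper":{"type":"number"}}}},"force":{"type":"number"}},"required":["targets"]}

```bash
mkdir -p pics; ls; python3 - <<'E'
from station import arm
import cv2,numpy as np
for n in("top","side"):
    f=arm.grab_frame(n); cv2.imwrite(f"pics/{n}1.png",f["frame"][...,::-1]); np.savez(f"{n}1.npz",**f)
    print(n,f["fx"],f["cx"],f["cy"],np.round(f["view"],3).tolist())
s=arm.get_state(); print(s)
E
```

```text
pics
top 517.6916196163453 279.8156329238957 208.81144073185496 [[-0.006, -1.0, 0.018, 0.024], [-0.988, 0.003, -0.154, 0.467], [0.154, -0.019, -0.988, 1.217], [0.0, 0.0, 0.0, 1.0]]
side 456.8090830594846 286.8094907328327 211.1255044801008 [[-0.042, -0.999, 0.022, 0.069], [-0.605, 0.008, -0.796, 0.337], [0.795, -0.047, -0.604, 0.994], [0.0, 0.0, 0.0, 1.0]]
{'t': 0.1, 'q': array([-9.56892556e-01,  3.59305644e-01,  1.11297259e-02, -3.29716148e-04,
       -1.22404988e+00, -2.88094981e-01]), 'qd': array([ 2.80847153e-05, -1.17773311e-03,  3.74707823e-03,  4.06674143e-04,
       -1.18547118e-03, -5.69844591e-04]), 'joint_efforts': array([-1.18828135e-03, -5.84165204e+01,  2.93754208e+01,  7.01563686e+00,
        1.01651932e-02, -5.41978920e-05]), 'eef_pos': array([ 0.21590303, -0.63911416,  0.2477097 ]), 'ee_rot': array([ 3.14013402e+00, -1.08996330e-04, -2.81589606e+00]), 'force': array([-0.47657151,  0.25365927,  0.06684284]), 'moment': array([-0.0248129 , -0.03298375, -0.00501992]), 'gripper_force': 0.0, 'width': 0.08778063328955976}
```

View pics/top1.png

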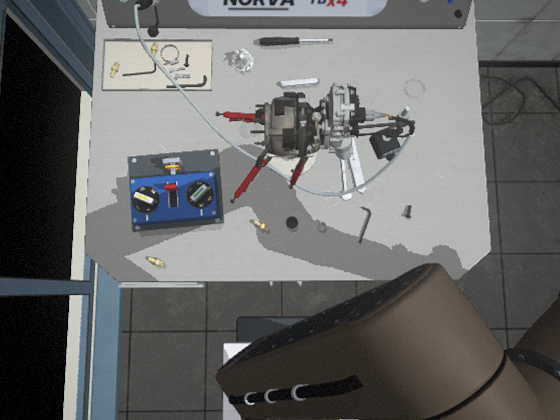

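View pics/side1.png

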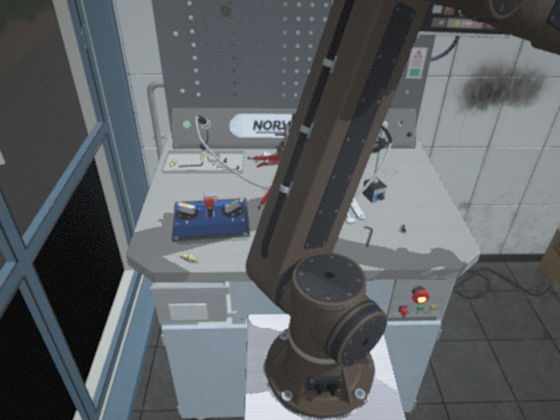

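The top view shows the lock with the yellow stripe at about (145,198), green at (200,193) and the red handle at (171,186). A brass fitting lies in front at (156,261), and the clutter is to the right. The side view shows the lock clear of the arm, at about (210,218).

```bash
cat > h.py <<'E'
import cv2,numpy as np
def ray(f,uv,z):
    V=np.array(f["view"]);R=V[:3,:3];c=-R.T@V[:3,3]
    uv=np.atleast_2d(uv).astype(float)
    d=np.c_[(uv[:,0]-f["cx"])/f["fx"],(uv[:,1]-f["cy"])/f["fy"],np.ones(len(uv))]@R
    return (c+d*((z-c[2])/d[:,2])[:,None])[:,:2]
RNG=dict(yellow=((20,90,120),(35,255,255)),green=((40,50,50),(85,255,255)),red=((0,150,90),(6,255,255)),blue=((105,120,50),(125,255,255)))
def blob(f,col,box):
    hsv=cv2.cvtColor(f["frame"],cv2.COLOR_RGB2HSV);m=cv2.inRange(hsv,*map(np.array,RNG[col]))
    x0,y0,x1,y1=box;k=np.zeros_like(m);k[y0:y1,x0:x1]=m[y0:y1,x0:x1]
    n,l,s,c=cv2.connectedComponentsWithStats(k)
    i=1+np.argmax(s[1:,4]);ys,xs=np.where(l==i);return np.c_[xs,ys]
def axis(p):
    c=p.mean(0);u,s,v=np.linalg.svd(p-c,full_matrices=False);a=np.arctan2(v[0,1],v[0,0]);return c,(a+np.pi/2)%np.pi-np.pi/2,s[:2]/np.sqrt(len(p))
E
python3 - <<'E'
from h import *
f=dict(np.load("top1.npz"))
hsv=cv2.cvtColor(f["frame"],cv2.COLOR_RGB2HSV)
B=(120,140,230,240)
for c,z in(("yellow",.078),("green",.078),("red",.081)):
    b=(125,180,165,215) if c=="yellow" else B
    px=blob(f,c,b);w=ray(f,px,z);print(c,len(px),px.mean(0),axis(w))
px=blob(f,"blue",B);r=cv2.minAreaRect(px.astype(np.float32));w=ray(f,cv2.boxPoints(r),.048);print(len(px),w)
print(np.linalg.norm(np.diff(w,axis=0),axis=1),w.mean(0))
c=cv2.resize(f["frame"][145:235,115:235,::-1],None,fx=6,fy=6,interpolation=cv2.INTER_CUBIC);cv2.imwrite("pics/crop1.png",c)
E
```

```text
yellow 25 [142.32 196.88] (array([0.49031324, 0.3432866 ]), np.float64(1.175540024082966), array([0.00817409, 0.0013868 ]))
green 26 [198.15384615 191.80769231] (array([0.50199111, 0.21345439]), np.float64(-0.7531707351839345), array([0.0082893 , 0.00135712]))
red 41 [170.6097561  186.17073171] (array([0.51502097, 0.27753991]), np.float64(-1.4850030472163995), array([0.0074475 , 0.00295945]))
2252 [[0.54146302 0.38607753]
 [0.55976635 0.17931618]
 [0.44531136 0.16798641]
 [0.42787347 0.37194709]]
[0.20756991 0.11501439 0.20470476] [0.49360355 0.2763318 ]
```

View pics/crop1.png

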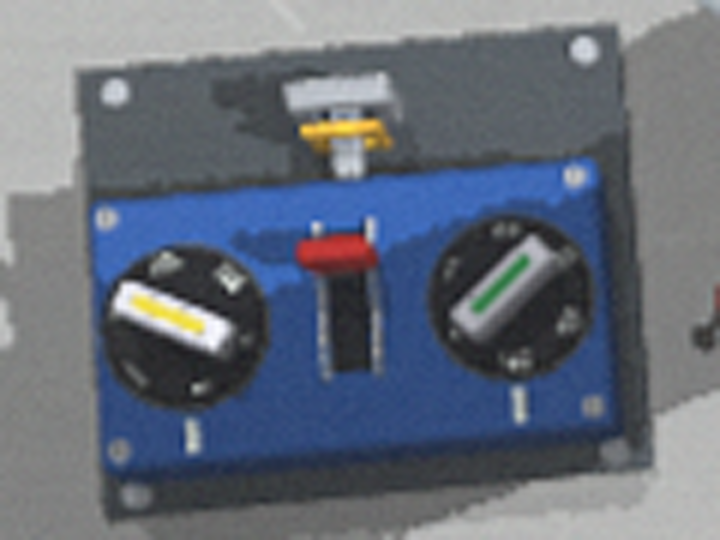

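Call:
{"op": "jog_arm", "data": {
  "targets": [
    {"dx":-30,"dy":26,"dz":0,"rz":-0.1,"gripper":0.55},
    {"dx":-60,"dy":53,"dz":0,"rz":-0.2,"gripper":0.55},
    {"dx":-90,"dy":79,"dz":0,"rz":-0.3,"gripper":0.55},
    {"dx":-120,"dy":106,"dz":0,"rz":-0.42,"gripper":0.55},
    {"dx":-150,"dy":132,"dz":0,"rz":-0.53,"gripper":0.55},
    {"dx":-180,"dy":159,"dz":0,"rz":-0.64,"gripper":0.55},
    {"dx":-212,"dy":185,"dz":0,"rz":-0.75,"gripper":0.55},
    {"dx":-245,"dy":212,"dz":0,"rz":-0.85,"gripper":0.55}
  ],
  "force": 12
}}

```text
invalid input at $.targets[0]: expected keys dx, dy, dz, rx, ry, rz, gripper
```

Call:
{"op": "jog_arm", "data": {
  "targets": [
    {"dx":-30,"dy":26,"dz":0,"rx":0,"ry":0,"rz":-0.1,"gripper":0.55},
    {"dx":-60,"dy":53,"dz":0,"rx":0,"ry":0,"rz":-0.2,"gripper":0.55},
    {"dx":-90,"dy":79,"dz":0,"rx":0,"ry":0,"rz":-0.3,"gripper":0.55},
    {"dx":-120,"dy":106,"dz":0,"rx":0,"ry":0,"rz":-0.42,"gripper":0.55},
    {"dx":-150,"dy":132,"dz":0,"rx":0,"ry":0,"rz":-0.53,"gripper":0.55},
    {"dx":-180,"dy":159,"dz":0,"rx":0,"ry":0,"rz":-0.64,"gripper":0.55},
    {"dx":-212,"dy":185,"dz":0,"rx":0,"ry":0,"rz":-0.75,"gripper":0.55},
    {"dx":-245,"dy":212,"dz":0,"rx":0,"ry":0,"rz":-0.85,"gripper":0.55}
  ],
  "force": 12
}}

```text
t: 0.77
eef_pos: [0.3801, -0.3592, 0.2485]
ee_rot: [3.141, 0.0, -1.961]
force: [1.8, -0.8, -0.4]
width: 0.0419
gripper_force: 0.0
```

Call:
{"op": "jog_arm", "data": {
  "targets": [
    {"dx":-40,"dy":7,"dz":0,"rx":0,"ry":0,"rz":0,"gripper":0.55},
    {"dx":-80,"dy":15,"dz":0,"rx":0,"ry":0,"rz":0,"gripper":0.55},
    {"dx":-120,"dy":22,"dz":0,"rx":0,"ry":0,"rz":0,"gripper":0.55},
    {"dx":-160,"dy":29,"dz":0,"rx":0,"ry":0,"rz":0,"gripper":0.55},
    {"dx":-200,"dy":37,"dz":0,"rx":0,"ry":0,"rz":0,"gripper":0.55},
    {"dx":-240,"dy":44,"dz":0,"rx":0,"ry":0,"rz":0,"gripper":0.55},
    {"dx":-280,"dy":51,"dz":0,"rx":0,"ry":0,"rz":0,"gripper":0.55},
    {"dx":-320,"dy":58,"dz":0,"rx":0,"ry":0,"rz":0,"gripper":0.55}
  ]
}}

```text
t: 1.43
eef_pos: [0.4491, -0.0414, 0.2487]
ee_rot: [-3.141, 0.0, -1.966]
force: [1.6, -1.3, 0.1]
width: 0.0396
gripper_force: 0.0
```

Call:
{"op": "jog_arm", "data": {
  "targets": [
    {"dx":-39,"dy":11,"dz":0,"rx":0,"ry":0,"rz":0,"gripper":0.55},
    {"dx":-78,"dy":22,"dz":0,"rx":0,"ry":0,"rz":0,"gripper":0.55},
    {"dx":-116,"dy":34,"dz":0,"rx":0,"ry":0,"rz":0,"gripper":0.55},
    {"dx":-155,"dy":45,"dz":0,"rx":0,"ry":0,"rz":0,"gripper":0.55},
    {"dx":-194,"dy":56,"dz":0,"rx":0,"ry":0,"rz":0,"gripper":0.55},
    {"dx":-232,"dy":68,"dz":0,"rx":0,"ry":0,"rz":0,"gripper":0.55},
    {"dx":-271,"dy":79,"dz":0,"rx":0,"ry":0,"rz":0,"gripper":0.55},
    {"dx":-309,"dy":90,"dz":0,"rx":0,"ry":0,"rz":0,"gripper":0.55}
  ]
}}

```text
t: 2.1
eef_pos: [0.4848, 0.2785, 0.2484]
ee_rot: [3.141, -0.0, -1.965]
force: [1.1, -0.4, 0.1]
width: 0.0393
gripper_force: 0.0
```

Call:
{"op": "jog_arm", "data": {
  "targets": [
    {"dx":-31,"dy":10,"dz":0,"rx":0,"ry":0,"rz":0,"gripper":0.55},
    {"dx":-62,"dy":20,"dz":10,"rx":0,"ry":0,"rz":0,"gripper":0.55},
    {"dx":-62,"dy":20,"dz":35,"rx":0,"ry":0,"rz":0,"gripper":0.55},
    {"dx":-62,"dy":20,"dz":60,"rx":0,"ry":0,"rz":0,"gripper":0.55},
    {"dx":-62,"dy":20,"dz":85,"rx":0,"ry":0,"rz":0,"gripper":0.55},
    {"dx":-62,"dy":20,"dz":110,"rx":0,"ry":0,"rz":0,"gripper":0.55},
    {"dx":-62,"dy":20,"dz":125,"rx":0,"ry":0,"rz":0,"gripper":0.55},
    {"dx":-62,"dy":20,"dz":130,"rx":0,"ry":0,"rz":0,"gripper":0.55}
  ]
}}

```text
t: 2.77
eef_pos: [0.4892, 0.34, 0.1152]
ee_rot: [3.14, -0.005, -1.966]
force: [-0.4, 0.1, 0.2]
width: 0.0396
gripper_force: 0.0
```

```bash
python3 - <<'E'
from station import arm
import cv2
for n,b in(("side",(150,170,270,260)),):
    f=arm.grab_frame(n)["frame"][b[1]:b[3],b[0]:b[2],::-1]; cv2.imwrite("pics/side2.png",cv2.resize(f,None,fx=6,fy=6,interpolation=cv2.INTER_CUBIC))
s=arm.get_state();print(s["eef_pos"],s["ee_rot"],s["moment"],s["force"],s["q"])
E
```

```text
[0.48955728 0.34028294 0.11583945] [ 3.14010217 -0.00435456 -1.96608168] [ 0.00526521  0.11139489 -0.01605301] [-0.04478271 -1.84706931  0.34028372] [ 9.34687055e-01  3.49809147e-01 -3.31586214e-01 -5.24513802e-04
 -8.93985406e-01 -1.32964621e+00]
```

View pics/side2.png

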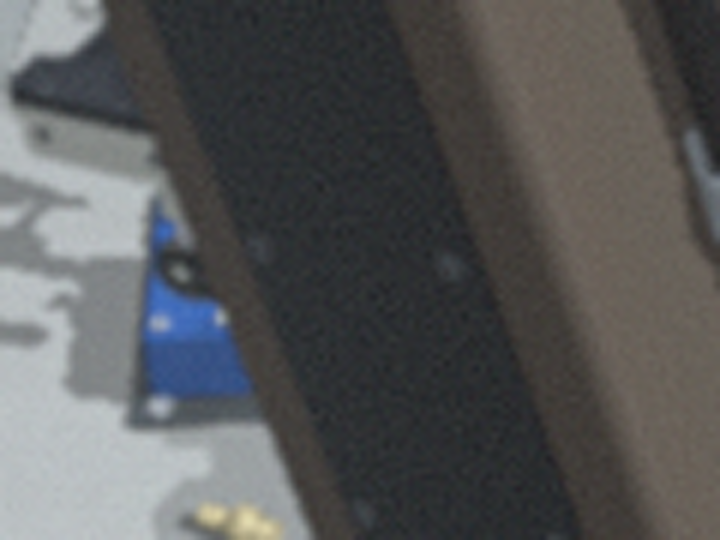

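The side view is blocked by the arm (only the lock's left edge at about (190,270) of the crop shows), so I go on by measured pose and force.

Call:
{"op": "jog_arm", "data": {
  "targets": [
    {"dx":-3,"dy":0,"dz":5,"rx":0,"ry":0,"rz":0,"gripper":0.55},
    {"dx":-3,"dy":0,"dz":11,"rx":0,"ry":0,"rz":0,"gripper":0.55},
    {"dx":-3,"dy":0,"dz":17,"rx":0,"ry":0,"rz":0,"gripper":0.55},
    {"dx":-3,"dy":0,"dz":23,"rx":0,"ry":0,"rz":0,"gripper":0.55},
    {"dx":-3,"dy":0,"dz":29,"rx":0,"ry":0,"rz":0,"gripper":0.55},
    {"dx":-3,"dy":0,"dz":34,"rx":0,"ry":0,"rz":0,"gripper":0.55},
    {"dx":-3,"dy":0,"dz":36,"rx":0,"ry":0,"rz":0,"gripper":0.55},
    {"dx":-3,"dy":0,"dz":36,"rx":0,"ry":0,"rz":0,"gripper":0.55}
  ]
}}

```text
t: 3.48
eef_pos: [0.4915, 0.3439, 0.0819]
ee_rot: [3.141, -0.001, -1.966]
force: [0.3, -0.0, 0.0]
width: 0.0394
gripper_force: 0.0
```

Call:
{"op": "jog_arm", "data": {
  "targets": [
    {"dx":0,"dy":0,"dz":0,"rx":0,"ry":0,"rz":0,"gripper":0.65},
    {"dx":0,"dy":0,"dz":0,"rx":0,"ry":0,"rz":0,"gripper":0.75},
    {"dx":0,"dy":0,"dz":0,"rx":0,"ry":0,"rz":0,"gripper":0.85},
    {"dx":0,"dy":0,"dz":0,"rx":0,"ry":0,"rz":0,"gripper":0.9},
    {"dx":0,"dy":0,"dz":0,"rx":0,"ry":0,"rz":0,"gripper":1},
    {"dx":0,"dy":0,"dz":0,"rx":0,"ry":0,"rz":0,"gripper":1},
    {"dx":0,"dy":0,"dz":0,"rx":0,"ry":0,"rz":0,"gripper":1},
    {"dx":0,"dy":0,"dz":0,"rx":0,"ry":0,"rz":0,"gripper":1}
  ],
  "force": 12
}}

```text
t: 4.15
eef_pos: [0.4911, 0.3446, 0.0828]
ee_rot: [3.141, 0.0, -1.966]
force: [-5.1, 2.0, 3.3]
width: 0.0142
gripper_force: 12.0
```

```bash
cat > st.py <<'E'
from station import arm
import numpy as np
s=arm.get_state();print(round(s["t"],2),*(np.round(s[k],3) for k in("eef_pos","ee_rot","force","moment","width","gripper_force")), "q6",round(s["q"][5],3),"tau6",round(s["joint_efforts"][5],3))
E
python3 st.py
```

```text
4.15 [0.491 0.345 0.083] [ 3.141  0.    -1.966] [-5.089  1.959  3.31 ] [0.767 1.871 0.048] 0.014 11.998 q6 -1.331 tau6 -0.034
```

Call:
{"op": "jog_arm", "data": {
  "targets": [
    {"dx":0,"dy":1,"dz":0,"rx":0,"ry":0,"rz":0,"gripper":1},
    {"dx":0,"dy":1.5,"dz":0,"rx":0,"ry":0,"rz":-0.03,"gripper":1},
    {"dx":0,"dy":1.5,"dz":0,"rx":0,"ry":0,"rz":-0.07,"gripper":1},
    {"dx":0,"dy":1.5,"dz":0,"rx":0,"ry":0,"rz":-0.12,"gripper":1},
    {"dx":0,"dy":1.5,"dz":0,"rx":0,"ry":0,"rz":-0.17,"gripper":1},
    {"dx":0,"dy":1.5,"dz":0,"rx":0,"ry":0,"rz":-0.22,"gripper":1},
    {"dx":0,"dy":1.5,"dz":0,"rx":0,"ry":0,"rz":-0.27,"gripper":1},
    {"dx":0,"dy":1.5,"dz":0,"rx":0,"ry":0,"rz":-0.3,"gripper":1}
  ]
}}

```text
t: 4.82
eef_pos: [0.4906, 0.3447, 0.0828]
ee_rot: [-3.141, 0.0, -1.663]
force: [-0.0, -1.1, 2.1]
width: 0.0141
gripper_force: 12.0
```

```bash
python3 st.py
```

```text
4.82 [0.491 0.345 0.083] [-3.141  0.    -1.663] [-0.014 -1.142  2.101] [-0.033  0.1   -0.147] 0.014 12.015 q6 -1.031 tau6 -0.112
```

Call:
{"op": "jog_arm", "data": {
  "targets": [
    {"dx":0,"dy":0,"dz":0,"rx":0,"ry":0,"rz":-0.06,"gripper":1},
    {"dx":0,"dy":0,"dz":0,"rx":0,"ry":0,"rz":-0.12,"gripper":1},
    {"dx":0,"dy":0,"dz":0,"rx":0,"ry":0,"rz":-0.19,"gripper":1},
    {"dx":0,"dy":0,"dz":0,"rx":0,"ry":0,"rz":-0.26,"gripper":1},
    {"dx":0,"dy":0,"dz":0,"rx":0,"ry":0,"rz":-0.33,"gripper":1},
    {"dx":0,"dy":0,"dz":0,"rx":0,"ry":0,"rz":-0.39,"gripper":1},
    {"dx":0,"dy":0,"dz":0,"rx":0,"ry":0,"rz":-0.43,"gripper":1},
    {"dx":0,"dy":0,"dz":0,"rx":0,"ry":0,"rz":-0.45,"gripper":1}
  ]
}}

```text
t: 5.48
eef_pos: [0.4902, 0.3447, 0.0828]
ee_rot: [3.141, 0.0, -1.214]
force: [-3.8, 0.2, 4.4]
width: 0.0138
gripper_force: 12.0
```

```bash
python3 st.py
```

```text
5.48 [0.49  0.345 0.083] [ 3.141  0.    -1.214] [-3.787  0.246  4.418] [-0.023  1.267 -0.135] 0.014 12.013 q6 -0.582 tau6 0.186
```

Call:
{"op": "jog_arm", "data": {
  "targets": [
    {"dx":0,"dy":0.3,"dz":0,"rx":0,"ry":0,"rz":-0.015,"gripper":1},
    {"dx":0,"dy":0.6,"dz":0,"rx":0,"ry":0,"rz":-0.03,"gripper":1},
    {"dx":0,"dy":0.8,"dz":0,"rx":0,"ry":0,"rz":-0.045,"gripper":1},
    {"dx":0,"dy":0.8,"dz":0,"rx":0,"ry":0,"rz":-0.06,"gripper":1},
    {"dx":0,"dy":0.8,"dz":0,"rx":0,"ry":0,"rz":-0.075,"gripper":1},
    {"dx":0,"dy":0.8,"dz":0,"rx":0,"ry":0,"rz":-0.09,"gripper":1},
    {"dx":0,"dy":0.8,"dz":0,"rx":0,"ry":0,"rz":-0.105,"gripper":1},
    {"dx":0,"dy":0.8,"dz":0,"rx":0,"ry":0,"rz":-0.12,"gripper":1}
  ],
  "force": 11
}}

```text
t: 6.15
eef_pos: [0.4899, 0.3446, 0.0828]
ee_rot: [-3.141, 0.0, -1.094]
force: [1.2, 0.1, 4.9]
width: 0.0136
gripper_force: 11.0
```

```bash
python3 st.py
```

```text
6.15 [0.49  0.345 0.083] [-3.141  0.    -1.094] [1.211 0.097 4.933] [-0.16  -0.115 -0.092] 0.014 11.016 q6 -0.463 tau6 -0.17
```

Call:
{"op": "jog_arm", "data": {
  "targets": [
    {"dx":0,"dy":0,"dz":0,"rx":0,"ry":0,"rz":-0.01,"gripper":1},
    {"dx":0,"dy":0,"dz":0,"rx":0,"ry":0,"rz":-0.02,"gripper":1},
    {"dx":0,"dy":0,"dz":0,"rx":0,"ry":0,"rz":-0.03,"gripper":1},
    {"dx":0,"dy":0,"dz":0,"rx":0,"ry":0,"rz":-0.04,"gripper":1},
    {"dx":0,"dy":0,"dz":0,"rx":0,"ry":0,"rz":-0.05,"gripper":1},
    {"dx":0,"dy":0,"dz":0,"rx":0,"ry":0,"rz":-0.06,"gripper":1},
    {"dx":0,"dy":0,"dz":0,"rx":0,"ry":0,"rz":-0.07,"gripper":1},
    {"dx":0,"dy":0,"dz":0,"rx":0,"ry":0,"rz":-0.08,"gripper":1}
  ]
}}

```text
t: 6.82
eef_pos: [0.4898, 0.3446, 0.0828]
ee_rot: [-3.141, -0.0, -1.015]
force: [0.6, -0.8, 4.8]
width: 0.0139
gripper_force: 11.0
```

```bash
python3 st.py
```

```text
6.82 [0.49  0.345 0.083] [-3.141 -0.    -1.015] [ 0.606 -0.756  4.845] [-0.245 -0.228 -0.113] 0.014 11.008 q6 -0.383 tau6 -0.1
```

Call:
{"op": "jog_arm", "data": {
  "targets": [
    {"dx":0,"dy":0,"dz":0,"rx":0,"ry":0,"rz":-0.01,"gripper":1},
    {"dx":0,"dy":0,"dz":0,"rx":0,"ry":0,"rz":-0.02,"gripper":1},
    {"dx":0,"dy":0,"dz":0,"rx":0,"ry":0,"rz":-0.03,"gripper":1},
    {"dx":0,"dy":0,"dz":0,"rx":0,"ry":0,"rz":-0.04,"gripper":1},
    {"dx":0,"dy":0,"dz":0,"rx":0,"ry":0,"rz":-0.05,"gripper":1},
    {"dx":0,"dy":0,"dz":0,"rx":0,"ry":0,"rz":-0.06,"gripper":1},
    {"dx":0,"dy":0,"dz":0,"rx":0,"ry":0,"rz":-0.06,"gripper":1},
    {"dx":0,"dy":0,"dz":0,"rx":0,"ry":0,"rz":-0.06,"gripper":1}
  ]
}}

```text
t: 7.48
eef_pos: [0.4898, 0.3445, 0.0828]
ee_rot: [-3.141, -0.0, -0.955]
force: [0.3, -0.4, 5.5]
width: 0.0138
gripper_force: 11.0
```

```bash
python3 st.py
```

```text
7.48 [0.49  0.345 0.083] [-3.141 -0.    -0.955] [ 0.312 -0.376  5.518] [-0.295 -0.145 -0.039] 0.014 10.999 q6 -0.324 tau6 0.046
```

Call:
{"op": "jog_arm", "data": {
  "targets": [
    {"dx":0,"dy":0,"dz":0,"rx":0,"ry":0,"rz":0,"gripper":1},
    {"dx":0,"dy":0,"dz":0,"rx":0,"ry":0,"rz":0,"gripper":1},
    {"dx":0,"dy":0,"dz":0,"rx":0,"ry":0,"rz":-0.01,"gripper":1},
    {"dx":0,"dy":0,"dz":0,"rx":0,"ry":0,"rz":-0.02,"gripper":1},
    {"dx":0,"dy":0,"dz":0,"rx":0,"ry":0,"rz":-0.03,"gripper":1},
    {"dx":0,"dy":0,"dz":0,"rx":0,"ry":0,"rz":-0.04,"gripper":1},
    {"dx":0,"dy":0,"dz":0,"rx":0,"ry":0,"rz":-0.05,"gripper":1},
    {"dx":0,"dy":0,"dz":0,"rx":0,"ry":0,"rz":-0.06,"gripper":1}
  ]
}}

```text
t: 8.15
eef_pos: [0.4897, 0.3445, 0.0828]
ee_rot: [-3.141, -0.0, -0.895]
force: [-0.2, -0.8, 5.5]
width: 0.0143
gripper_force: 11.0
```

```bash
python3 st.py
```

```text
8.15 [0.49  0.344 0.083] [-3.141 -0.    -0.895] [-0.195 -0.844  5.54 ] [-0.378 -0.071  0.001] 0.014 10.998 q6 -0.263 tau6 -0.215
```

```bash
python3 - <<'E'
from station import arm
import cv2,numpy as np
for i in range(5):
    f=arm.grab_frame("top")["frame"]; s=arm.get_state(); print(s["t"],np.round(s["moment"],3),round(s["joint_efforts"][5],3),round(s["width"],4))
cv2.imwrite("pics/top3.png",cv2.resize(f[130:250,100:250,::-1],None,fx=5,fy=5,interpolation=cv2.INTER_CUBIC))
E
```

```text
8.2 [-0.449 -0.101  0.026] -0.114 0.0139
8.25 [-0.348 -0.056  0.036] 0.116 0.0137
8.3 [-0.41  -0.047  0.054] 0.003 0.0142
8.35 [-0.415 -0.063  0.045] -0.039 0.0142
8.4 [-0.376 -0.049  0.042] -0.05 0.0142
```

View pics/top3.png

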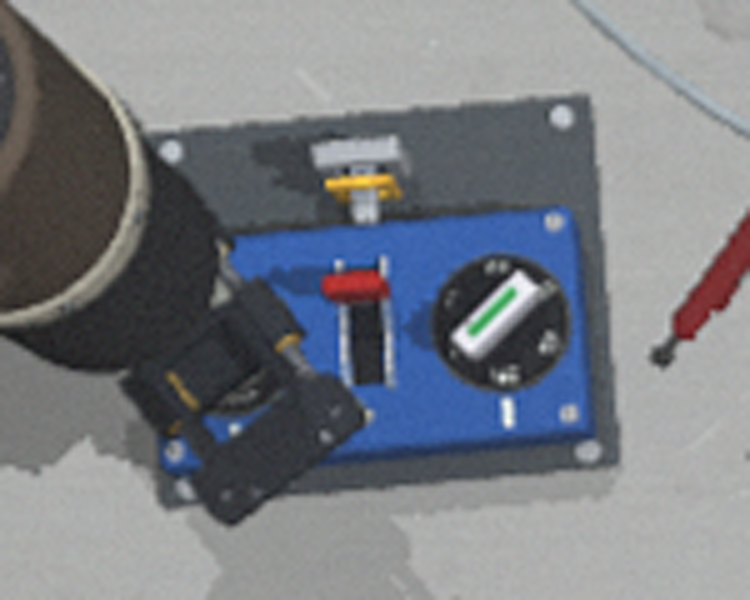

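The top view shows the gripper hiding the left dial, at about (240,400) in the crop. The red handle (355,285) and right dial (500,320) are untouched. I turn on in small steps.

Call:
{"op": "jog_arm", "data": {
  "targets": [
    {"dx":0,"dy":0,"dz":0,"rx":0,"ry":0,"rz":-0.005,"gripper":1},
    {"dx":0,"dy":0,"dz":0,"rx":0,"ry":0,"rz":-0.01,"gripper":1},
    {"dx":0,"dy":0,"dz":0,"rx":0,"ry":0,"rz":-0.015,"gripper":1},
    {"dx":0,"dy":0,"dz":0,"rx":0,"ry":0,"rz":-0.02,"gripper":1},
    {"dx":0,"dy":0,"dz":0,"rx":0,"ry":0,"rz":-0.025,"gripper":1},
    {"dx":0,"dy":0,"dz":0,"rx":0,"ry":0,"rz":-0.03,"gripper":1},
    {"dx":0,"dy":0,"dz":0,"rx":0,"ry":0,"rz":-0.035,"gripper":1},
    {"dx":0,"dy":0,"dz":0,"rx":0,"ry":0,"rz":-0.04,"gripper":1}
  ]
}}

```text
t: 9.07
eef_pos: [0.4897, 0.3444, 0.0828]
ee_rot: [-3.141, -0.0, -0.855]
force: [0.5, -1.7, 5.9]
width: 0.0141
gripper_force: 11.0
```

```bash
python3 st.py
```

```text
9.07 [0.49  0.344 0.083] [-3.141 -0.    -0.855] [ 0.532 -1.681  5.927] [-0.431 -0.035 -0.079] 0.014 11.004 q6 -0.223 tau6 -0.028
```

Call:
{"op": "jog_arm", "data": {
  "targets": [
    {"dx":0,"dy":0,"dz":0,"rx":0,"ry":0,"rz":-0.005,"gripper":1},
    {"dx":0,"dy":0,"dz":0,"rx":0,"ry":0,"rz":-0.01,"gripper":1},
    {"dx":0,"dy":0,"dz":0,"rx":0,"ry":0,"rz":-0.015,"gripper":1},
    {"dx":0,"dy":0,"dz":0,"rx":0,"ry":0,"rz":-0.02,"gripper":1},
    {"dx":0,"dy":0,"dz":0,"rx":0,"ry":0,"rz":-0.025,"gripper":1},
    {"dx":0,"dy":0,"dz":0,"rx":0,"ry":0,"rz":-0.03,"gripper":1},
    {"dx":0,"dy":0,"dz":0,"rx":0,"ry":0,"rz":-0.035,"gripper":1},
    {"dx":0,"dy":0,"dz":0,"rx":0,"ry":0,"rz":-0.04,"gripper":1}
  ]
}}

```text
t: 9.73
eef_pos: [0.4897, 0.3444, 0.0828]
ee_rot: [-3.141, -0.0, -0.815]
force: [0.7, -0.9, 6.0]
width: 0.0141
gripper_force: 11.0
```

```bash
python3 st.py
```

```text
9.73 [0.49  0.344 0.083] [-3.141 -0.    -0.815] [ 0.659 -0.88   6.046] [-0.433  0.027 -0.058] 0.014 11.004 q6 -0.183 tau6 -0.028
```

Call:
{"op": "jog_arm", "data": {
  "targets": [
    {"dx":0,"dy":0,"dz":0,"rx":0,"ry":0,"rz":-0.005,"gripper":1},
    {"dx":0,"dy":0,"dz":0,"rx":0,"ry":0,"rz":-0.01,"gripper":1},
    {"dx":0,"dy":0,"dz":0,"rx":0,"ry":0,"rz":-0.015,"gripper":1},
    {"dx":0,"dy":0,"dz":0,"rx":0,"ry":0,"rz":-0.02,"gripper":1},
    {"dx":0,"dy":0,"dz":0,"rx":0,"ry":0,"rz":-0.025,"gripper":1},
    {"dx":0,"dy":0,"dz":0,"rx":0,"ry":0,"rz":-0.03,"gripper":1},
    {"dx":0,"dy":0,"dz":0,"rx":0,"ry":0,"rz":-0.035,"gripper":1},
    {"dx":0,"dy":0,"dz":0,"rx":0,"ry":0,"rz":-0.04,"gripper":1}
  ]
}}

```text
t: 10.4
eef_pos: [0.4896, 0.3444, 0.0828]
ee_rot: [3.142, -0.0, -0.775]
force: [-0.0, -1.5, 7.0]
width: 0.0141
gripper_force: 11.0
```

```bash
python3 st.py
```

```text
10.4 [0.49  0.344 0.083] [ 3.142 -0.    -0.775] [-0.019 -1.452  6.985] [-0.455  0.128 -0.085] 0.014 11.008 q6 -0.144 tau6 -0.002
```

Call:
{"op": "jog_arm", "data": {
  "targets": [
    {"dx":0,"dy":0,"dz":0,"rx":0,"ry":0,"rz":-0.005,"gripper":1},
    {"dx":0,"dy":0,"dz":0,"rx":0,"ry":0,"rz":-0.01,"gripper":1},
    {"dx":0,"dy":0,"dz":0,"rx":0,"ry":0,"rz":-0.015,"gripper":1},
    {"dx":0,"dy":0,"dz":0,"rx":0,"ry":0,"rz":-0.02,"gripper":1},
    {"dx":0,"dy":0,"dz":0,"rx":0,"ry":0,"rz":-0.025,"gripper":1},
    {"dx":0,"dy":0,"dz":0,"rx":0,"ry":0,"rz":-0.03,"gripper":1},
    {"dx":0,"dy":0,"dz":0,"rx":0,"ry":0,"rz":-0.035,"gripper":1},
    {"dx":0,"dy":0,"dz":0,"rx":0,"ry":0,"rz":-0.04,"gripper":1}
  ]
}}

```text
t: 11.07
eef_pos: [0.4896, 0.3444, 0.0828]
ee_rot: [3.142, -0.0, -0.735]
force: [-0.4, -1.2, 6.2]
width: 0.014
gripper_force: 11.1
```

```bash
python3 st.py
```

```text
11.07 [0.49  0.344 0.083] [ 3.142 -0.    -0.735] [-0.412 -1.218  6.186] [-0.322  0.275 -0.287] 0.014 11.114 q6 -0.104 tau6 0.164
```

The moment jumped from -0.08 to -0.29 N m, so the dial is caught. I ease back a little and let go.

Call:
{"op": "jog_arm", "data": {
  "targets": [
    {"dx":0,"dy":0,"dz":0,"rx":0,"ry":0,"rz":0.01,"gripper":1},
    {"dx":0,"dy":0,"dz":0,"rx":0,"ry":0,"rz":0.02,"gripper":1},
    {"dx":0,"dy":0,"dz":0,"rx":0,"ry":0,"rz":0.03,"gripper":1},
    {"dx":0,"dy":0,"dz":0,"rx":0,"ry":0,"rz":0.03,"gripper":1},
    {"dx":0,"dy":0,"dz":0,"rx":0,"ry":0,"rz":0.03,"gripper":0.8},
    {"dx":0,"dy":0,"dz":0,"rx":0,"ry":0,"rz":0.03,"gripper":0.6},
    {"dx":0,"dy":0,"dz":0,"rx":0,"ry":0,"rz":0.03,"gripper":0.55},
    {"dx":0,"dy":0,"dz":0,"rx":0,"ry":0,"rz":0.03,"gripper":0.55}
  ]
}}

```text
t: 11.73
eef_pos: [0.4893, 0.3442, 0.0821]
ee_rot: [3.141, 0.0, -0.766]
force: [-0.2, -1.1, 0.8]
width: 0.0322
gripper_force: 0.0
```

```bash
python3 st.py
```

```text
11.73 [0.489 0.344 0.082] [ 3.141  0.    -0.766] [-0.165 -1.078  0.795] [ 0.005  0.187 -0.023] 0.032 0.0 q6 -0.134 tau6 0.004
```

Call:
{"op": "jog_arm", "data": {
  "targets": [
    {"dx":0,"dy":0,"dz":-10,"rx":0,"ry":0,"rz":0,"gripper":0.55},
    {"dx":0,"dy":0,"dz":-25,"rx":0,"ry":0,"rz":0,"gripper":0.55},
    {"dx":0,"dy":0,"dz":-45,"rx":0,"ry":0,"rz":0,"gripper":0.55},
    {"dx":15,"dy":13,"dz":-55,"rx":0,"ry":0,"rz":-0.01,"gripper":0.55},
    {"dx":40,"dy":34,"dz":-55,"rx":0,"ry":0,"rz":-0.01,"gripper":0.55},
    {"dx":65,"dy":56,"dz":-55,"rx":0,"ry":0,"rz":-0.01,"gripper":0.55},
    {"dx":88,"dy":76,"dz":-55,"rx":0,"ry":0,"rz":-0.013,"gripper":0.55},
    {"dx":98.5,"dy":85,"dz":-55,"rx":0,"ry":0,"rz":-0.013,"gripper":0.55}
  ]
}}

```text
t: 12.4
eef_pos: [0.5012, 0.2121, 0.1383]
ee_rot: [3.141, 0.0, -0.754]
force: [0.5, 0.3, 0.5]
width: 0.0394
gripper_force: 0.0
```

Call:
{"op": "jog_arm", "data": {
  "targets": [
    {"dx":0,"dy":0,"dz":0,"rx":0,"ry":0,"rz":0,"gripper":0.55},
    {"dx":0,"dy":0,"dz":12,"rx":0,"ry":0,"rz":0,"gripper":0.55},
    {"dx":0,"dy":0,"dz":24,"rx":0,"ry":0,"rz":0,"gripper":0.55},
    {"dx":0,"dy":0,"dz":34,"rx":0,"ry":0,"rz":0,"gripper":0.55},
    {"dx":0,"dy":0,"dz":42,"rx":0,"ry":0,"rz":0,"gripper":0.55},
    {"dx":0,"dy":0,"dz":49,"rx":0,"ry":0,"rz":0,"gripper":0.55},
    {"dx":0,"dy":0,"dz":54,"rx":0,"ry":0,"rz":0,"gripper":0.55},
    {"dx":0,"dy":0,"dz":55,"rx":0,"ry":0,"rz":0,"gripper":0.55}
  ]
}}

```text
t: 13.07
eef_pos: [0.5014, 0.2149, 0.0816]
ee_rot: [3.14, 0.0, -0.753]
force: [-0.2, -0.4, -0.6]
width: 0.0393
gripper_force: 0.0
```

```bash
python3 st.py
```

```text
13.07 [0.501 0.215 0.082] [ 3.14   0.    -0.753] [-0.227 -0.398 -0.621] [-0.09   0.149 -0.058] 0.039 0.0 q6 0.054 tau6 -0.001
```

Call:
{"op": "jog_arm", "data": {
  "targets": [
    {"dx":0,"dy":0,"dz":0,"rx":0,"ry":0,"rz":0,"gripper":0.65},
    {"dx":0,"dy":0,"dz":0,"rx":0,"ry":0,"rz":0,"gripper":0.75},
    {"dx":0,"dy":0,"dz":0,"rx":0,"ry":0,"rz":0,"gripper":0.85},
    {"dx":0,"dy":0,"dz":0,"rx":0,"ry":0,"rz":0,"gripper":0.9},
    {"dx":0,"dy":0,"dz":0,"rx":0,"ry":0,"rz":0,"gripper":1},
    {"dx":0,"dy":0,"dz":0,"rx":0,"ry":0,"rz":0,"gripper":1},
    {"dx":0,"dy":0,"dz":0,"rx":0,"ry":0,"rz":0,"gripper":1},
    {"dx":0,"dy":0,"dz":0,"rx":0,"ry":0,"rz":0,"gripper":1}
  ],
  "force": 11
}}

```text
t: 13.73
eef_pos: [0.5015, 0.2147, 0.0829]
ee_rot: [3.141, -0.0, -0.753]
force: [-2.7, -1.9, 6.3]
width: 0.014
gripper_force: 10.9
```

```bash
python3 st.py
```

```text
13.73 [0.502 0.215 0.083] [ 3.141 -0.    -0.753] [-2.699 -1.942  6.339] [-0.669  1.184 -0.092] 0.014 10.949 q6 0.054 tau6 0.105
```

Call:
{"op": "jog_arm", "data": {
  "targets": [
    {"dx":0,"dy":0.5,"dz":0,"rx":0,"ry":0,"rz":0.03,"gripper":1},
    {"dx":0,"dy":0.9,"dz":0,"rx":0,"ry":0,"rz":0.08,"gripper":1},
    {"dx":0,"dy":0.9,"dz":0,"rx":0,"ry":0,"rz":0.15,"gripper":1},
    {"dx":0,"dy":0.9,"dz":0,"rx":0,"ry":0,"rz":0.22,"gripper":1},
    {"dx":0,"dy":0.9,"dz":0,"rx":0,"ry":0,"rz":0.29,"gripper":1},
    {"dx":0,"dy":0.9,"dz":0,"rx":0,"ry":0,"rz":0.36,"gripper":1},
    {"dx":0,"dy":0.9,"dz":0,"rx":0,"ry":0,"rz":0.42,"gripper":1},
    {"dx":0,"dy":0.9,"dz":0,"rx":0,"ry":0,"rz":0.46,"gripper":1}
  ]
}}

```text
t: 14.4
eef_pos: [0.5018, 0.2149, 0.083]
ee_rot: [-3.14, 0.0, -1.215]
force: [1.2, 0.2, 1.1]
width: 0.0142
gripper_force: 11.0
```

```bash
python3 st.py
```

```text
14.4 [0.502 0.215 0.083] [-3.14   0.    -1.215] [1.202 0.167 1.077] [ 0.047 -0.118  0.093] 0.014 11.011 q6 -0.409 tau6 0.27
```

Call:
{"op": "jog_arm", "data": {
  "targets": [
    {"dx":0,"dy":0,"dz":0,"rx":0,"ry":0,"rz":0.06,"gripper":1},
    {"dx":0,"dy":0,"dz":0,"rx":0,"ry":0,"rz":0.13,"gripper":1},
    {"dx":0,"dy":0,"dz":0,"rx":0,"ry":0,"rz":0.2,"gripper":1},
    {"dx":0,"dy":0,"dz":0,"rx":0,"ry":0,"rz":0.27,"gripper":1},
    {"dx":0,"dy":0,"dz":0,"rx":0,"ry":0,"rz":0.34,"gripper":1},
    {"dx":0,"dy":0,"dz":0,"rx":0,"ry":0,"rz":0.41,"gripper":1},
    {"dx":0,"dy":0,"dz":0,"rx":0,"ry":0,"rz":0.46,"gripper":1},
    {"dx":0,"dy":0,"dz":0,"rx":0,"ry":0,"rz":0.5,"gripper":1}
  ]
}}

```text
t: 15.07
eef_pos: [0.5023, 0.215, 0.083]
ee_rot: [-3.14, 0.002, -1.715]
force: [3.5, 0.3, -0.2]
width: 0.014
gripper_force: 11.0
```

```bash
python3 st.py
```

```text
15.07 [0.502 0.215 0.083] [-3.140e+00  2.000e-03 -1.715e+00] [ 3.521  0.273 -0.196] [-0.126 -1.086  0.172] 0.014 11.011 q6 -0.908 tau6 0.409
```

Call:
{"op": "jog_arm", "data": {
  "targets": [
    {"dx":0,"dy":0,"dz":0,"rx":0,"ry":0,"rz":0.015,"gripper":1},
    {"dx":0,"dy":0,"dz":0,"rx":0,"ry":0,"rz":0.03,"gripper":1},
    {"dx":0,"dy":0,"dz":0,"rx":0,"ry":0,"rz":0.045,"gripper":1},
    {"dx":0,"dy":0,"dz":0,"rx":0,"ry":0,"rz":0.06,"gripper":1},
    {"dx":0,"dy":0,"dz":0,"rx":0,"ry":0,"rz":0.075,"gripper":1},
    {"dx":0,"dy":0,"dz":0,"rx":0,"ry":0,"rz":0.09,"gripper":1},
    {"dx":0,"dy":0,"dz":0,"rx":0,"ry":0,"rz":0.105,"gripper":1},
    {"dx":0,"dy":0,"dz":0,"rx":0,"ry":0,"rz":0.12,"gripper":1}
  ]
}}

```text
t: 15.73
eef_pos: [0.5024, 0.215, 0.083]
ee_rot: [-3.14, 0.002, -1.832]
force: [6.0, -1.0, -1.2]
width: 0.0137
gripper_force: 11.0
```

```bash
python3 st.py
```

```text
15.73 [0.502 0.215 0.083] [-3.140e+00  2.000e-03 -1.832e+00] [ 6.011 -1.044 -1.239] [-0.096 -2.126  0.069] 0.014 11.006 q6 -1.026 tau6 0.189
```

Call:
{"op": "jog_arm", "data": {
  "targets": [
    {"dx":0,"dy":-0.5,"dz":0,"rx":0,"ry":0,"rz":0.007,"gripper":1},
    {"dx":0,"dy":-1,"dz":0,"rx":0,"ry":0,"rz":0.014,"gripper":1},
    {"dx":0,"dy":-1.3,"dz":0,"rx":0,"ry":0,"rz":0.021,"gripper":1},
    {"dx":0,"dy":-1.3,"dz":0,"rx":0,"ry":0,"rz":0.028,"gripper":1},
    {"dx":0,"dy":-1.3,"dz":0,"rx":0,"ry":0,"rz":0.035,"gripper":1},
    {"dx":0,"dy":-1.3,"dz":0,"rx":0,"ry":0,"rz":0.042,"gripper":1},
    {"dx":0,"dy":-1.3,"dz":0,"rx":0,"ry":0,"rz":0.05,"gripper":1},
    {"dx":0,"dy":-1.3,"dz":0,"rx":0,"ry":0,"rz":0.06,"gripper":1}
  ]
}}

```text
t: 16.4
eef_pos: [0.5025, 0.2148, 0.0829]
ee_rot: [-3.141, 0.001, -1.893]
force: [-1.1, 5.0, 3.5]
width: 0.0139
gripper_force: 11.0
```

```bash
python3 st.py
```

```text
16.4 [0.503 0.215 0.083] [-3.141e+00  1.000e-03 -1.893e+00] [-1.083  4.989  3.543] [1.88  0.354 0.073] 0.014 11.007 q6 -1.084 tau6 0.144
```

Call:
{"op": "jog_arm", "data": {
  "targets": [
    {"dx":0,"dy":0,"dz":0,"rx":0,"ry":0,"rz":0.005,"gripper":1},
    {"dx":0,"dy":0,"dz":0,"rx":0,"ry":0,"rz":0.01,"gripper":1},
    {"dx":0,"dy":0,"dz":0,"rx":0,"ry":0,"rz":0.015,"gripper":1},
    {"dx":0,"dy":0,"dz":0,"rx":0,"ry":0,"rz":0.02,"gripper":1},
    {"dx":0,"dy":0,"dz":0,"rx":0,"ry":0,"rz":0.025,"gripper":1},
    {"dx":0,"dy":0,"dz":0,"rx":0,"ry":0,"rz":0.03,"gripper":1},
    {"dx":0,"dy":0,"dz":0,"rx":0,"ry":0,"rz":0.035,"gripper":1},
    {"dx":0,"dy":0,"dz":0,"rx":0,"ry":0,"rz":0.04,"gripper":1}
  ]
}}

```text
t: 17.07
eef_pos: [0.5026, 0.2148, 0.0829]
ee_rot: [-3.141, 0.002, -1.933]
force: [-0.9, 4.3, 3.3]
width: 0.0139
gripper_force: 11.0
```

```bash
python3 st.py
```

```text
17.07 [0.503 0.215 0.083] [-3.141e+00  2.000e-03 -1.933e+00] [-0.878  4.263  3.318] [1.887 0.233 0.081] 0.014 11.002 q6 -1.124 tau6 0.04
```

Call:
{"op": "jog_arm", "data": {
  "targets": [
    {"dx":0,"dy":0,"dz":0,"rx":0,"ry":0,"rz":0.005,"gripper":1},
    {"dx":0,"dy":0,"dz":0,"rx":0,"ry":0,"rz":0.01,"gripper":1},
    {"dx":0,"dy":0,"dz":0,"rx":0,"ry":0,"rz":0.015,"gripper":1},
    {"dx":0,"dy":0,"dz":0,"rx":0,"ry":0,"rz":0.02,"gripper":1},
    {"dx":0,"dy":0,"dz":0,"rx":0,"ry":0,"rz":0.025,"gripper":1},
    {"dx":0,"dy":0,"dz":0,"rx":0,"ry":0,"rz":0.03,"gripper":1},
    {"dx":0,"dy":0,"dz":0,"rx":0,"ry":0,"rz":0.035,"gripper":1},
    {"dx":0,"dy":0,"dz":0,"rx":0,"ry":0,"rz":0.04,"gripper":1}
  ]
}}

```text
t: 17.73
eef_pos: [0.5026, 0.2148, 0.0829]
ee_rot: [-3.141, 0.002, -1.973]
force: [-0.6, 5.5, 3.0]
width: 0.0138
gripper_force: 11.0
```

```bash
python3 st.py
```

```text
17.73 [0.503 0.215 0.083] [-3.141e+00  2.000e-03 -1.973e+00] [-0.592  5.455  2.983] [1.928 0.213 0.022] 0.014 10.998 q6 -1.164 tau6 0.075
```

Call:
{"op": "jog_arm", "data": {
  "targets": [
    {"dx":0,"dy":0,"dz":0,"rx":0,"ry":0,"rz":0.005,"gripper":1},
    {"dx":0,"dy":0,"dz":0,"rx":0,"ry":0,"rz":0.01,"gripper":1},
    {"dx":0,"dy":0,"dz":0,"rx":0,"ry":0,"rz":0.015,"gripper":1},
    {"dx":0,"dy":0,"dz":0,"rx":0,"ry":0,"rz":0.02,"gripper":1},
    {"dx":0,"dy":0,"dz":0,"rx":0,"ry":0,"rz":0.025,"gripper":1},
    {"dx":0,"dy":0,"dz":0,"rx":0,"ry":0,"rz":0.03,"gripper":1},
    {"dx":0,"dy":0,"dz":0,"rx":0,"ry":0,"rz":0.035,"gripper":1},
    {"dx":0,"dy":0,"dz":0,"rx":0,"ry":0,"rz":0.04,"gripper":1}
  ]
}}

```text
t: 18.4
eef_pos: [0.5026, 0.2148, 0.083]
ee_rot: [-3.141, 0.002, -2.013]
force: [-0.2, 4.8, 3.7]
width: 0.0139
gripper_force: 11.0
```

```bash
python3 st.py
```

```text
18.4 [0.503 0.215 0.083] [-3.141e+00  2.000e-03 -2.013e+00] [-0.226  4.842  3.71 ] [1.909 0.17  0.074] 0.014 11.003 q6 -1.204 tau6 0.031
```

Call:
{"op": "jog_arm", "data": {
  "targets": [
    {"dx":0,"dy":0,"dz":0,"rx":0,"ry":0,"rz":0.005,"gripper":1},
    {"dx":0,"dy":0,"dz":0,"rx":0,"ry":0,"rz":0.01,"gripper":1},
    {"dx":0,"dy":0,"dz":0,"rx":0,"ry":0,"rz":0.015,"gripper":1},
    {"dx":0,"dy":0,"dz":0,"rx":0,"ry":0,"rz":0.02,"gripper":1},
    {"dx":0,"dy":0,"dz":0,"rx":0,"ry":0,"rz":0.025,"gripper":1},
    {"dx":0,"dy":0,"dz":0,"rx":0,"ry":0,"rz":0.03,"gripper":1},
    {"dx":0,"dy":0,"dz":0,"rx":0,"ry":0,"rz":0.035,"gripper":1},
    {"dx":0,"dy":0,"dz":0,"rx":0,"ry":0,"rz":0.04,"gripper":1}
  ]
}}

```text
t: 19.07
eef_pos: [0.5027, 0.2147, 0.0829]
ee_rot: [-3.141, 0.002, -2.053]
force: [0.7, 5.6, 3.6]
width: 0.0138
gripper_force: 11.0
```

```bash
python3 st.py
```

```text
19.07 [0.503 0.215 0.083] [-3.141e+00  2.000e-03 -2.053e+00] [0.695 5.622 3.574] [1.9   0.068 0.077] 0.014 11.003 q6 -1.244 tau6 0.031
```

Call:
{"op": "jog_arm", "data": {
  "targets": [
    {"dx":0,"dy":0,"dz":0,"rx":0,"ry":0,"rz":0.005,"gripper":1},
    {"dx":0,"dy":0,"dz":0,"rx":0,"ry":0,"rz":0.01,"gripper":1},
    {"dx":0,"dy":0,"dz":0,"rx":0,"ry":0,"rz":0.015,"gripper":1},
    {"dx":0,"dy":0,"dz":0,"rx":0,"ry":0,"rz":0.02,"gripper":1},
    {"dx":0,"dy":0,"dz":0,"rx":0,"ry":0,"rz":0.025,"gripper":1},
    {"dx":0,"dy":0,"dz":0,"rx":0,"ry":0,"rz":0.03,"gripper":1},
    {"dx":0,"dy":0,"dz":0,"rx":0,"ry":0,"rz":0.035,"gripper":1},
    {"dx":0,"dy":0,"dz":0,"rx":0,"ry":0,"rz":0.04,"gripper":1}
  ]
}}

```text
t: 19.73
eef_pos: [0.5027, 0.2147, 0.0829]
ee_rot: [-3.141, 0.002, -2.093]
force: [0.5, 4.7, 2.9]
width: 0.0141
gripper_force: 11.0
```

```bash
python3 st.py
```

```text
19.73 [0.503 0.215 0.083] [-3.141e+00  2.000e-03 -2.093e+00] [0.47  4.695 2.91 ] [1.904 0.096 0.089] 0.014 11.003 q6 -1.284 tau6 0.031
```

Call:
{"op": "jog_arm", "data": {
  "targets": [
    {"dx":0,"dy":0,"dz":0,"rx":0,"ry":0,"rz":0.005,"gripper":1},
    {"dx":0,"dy":0,"dz":0,"rx":0,"ry":0,"rz":0.01,"gripper":1},
    {"dx":0,"dy":0,"dz":0,"rx":0,"ry":0,"rz":0.015,"gripper":1},
    {"dx":0,"dy":0,"dz":0,"rx":0,"ry":0,"rz":0.02,"gripper":1},
    {"dx":0,"dy":0,"dz":0,"rx":0,"ry":0,"rz":0.025,"gripper":1},
    {"dx":0,"dy":0,"dz":0,"rx":0,"ry":0,"rz":0.03,"gripper":1},
    {"dx":0,"dy":0,"dz":0,"rx":0,"ry":0,"rz":0.035,"gripper":1},
    {"dx":0,"dy":0,"dz":0,"rx":0,"ry":0,"rz":0.04,"gripper":1}
  ]
}}

```text
t: 20.4
eef_pos: [0.5027, 0.2147, 0.0829]
ee_rot: [-3.141, 0.002, -2.133]
force: [0.5, 4.9, 3.9]
width: 0.014
gripper_force: 11.1
```

```bash
python3 st.py
```

```text
20.4 [0.503 0.215 0.083] [-3.141e+00  2.000e-03 -2.133e+00] [0.528 4.869 3.881] [1.924 0.147 0.22 ] 0.014 11.05 q6 -1.324 tau6 -0.108
```

Call:
{"op": "jog_arm", "data": {
  "targets": [
    {"dx":0,"dy":0,"dz":0,"rx":0,"ry":0,"rz":0.002,"gripper":1},
    {"dx":0,"dy":0,"dz":0,"rx":0,"ry":0,"rz":0.004,"gripper":1},
    {"dx":0,"dy":0,"dz":0,"rx":0,"ry":0,"rz":0.006,"gripper":1},
    {"dx":0,"dy":0,"dz":0,"rx":0,"ry":0,"rz":0.008,"gripper":1},
    {"dx":0,"dy":0,"dz":0,"rx":0,"ry":0,"rz":0.008,"gripper":1},
    {"dx":0,"dy":0,"dz":0,"rx":0,"ry":0,"rz":0.008,"gripper":1},
    {"dx":0,"dy":0,"dz":0,"rx":0,"ry":0,"rz":0.008,"gripper":1},
    {"dx":0,"dy":0,"dz":0,"rx":0,"ry":0,"rz":0.008,"gripper":1}
  ]
}}

```text
t: 21.07
eef_pos: [0.5027, 0.2147, 0.0829]
ee_rot: [-3.141, 0.001, -2.14]
force: [-0.3, 5.3, 3.1]
width: 0.0137
gripper_force: 11.1
```

```bash
python3 st.py
```

```text
21.07 [0.503 0.215 0.083] [-3.141e+00  1.000e-03 -2.140e+00] [-0.347  5.266  3.051] [ 1.891 -0.003  0.274] 0.014 11.076 q6 -1.331 tau6 -0.224
```

The second dial is caught too (0.27 N m held at rest). I ease back and release it.

Call:
{"op": "jog_arm", "data": {
  "targets": [
    {"dx":0,"dy":0,"dz":0,"rx":0,"ry":0,"rz":-0.01,"gripper":1},
    {"dx":0,"dy":0,"dz":0,"rx":0,"ry":0,"rz":-0.02,"gripper":1},
    {"dx":0,"dy":0,"dz":0,"rx":0,"ry":0,"rz":-0.03,"gripper":1},
    {"dx":0,"dy":0,"dz":0,"rx":0,"ry":0,"rz":-0.03,"gripper":1},
    {"dx":0,"dy":0,"dz":0,"rx":0,"ry":0,"rz":-0.03,"gripper":0.8},
    {"dx":0,"dy":0,"dz":0,"rx":0,"ry":0,"rz":-0.03,"gripper":0.6},
    {"dx":0,"dy":0,"dz":0,"rx":0,"ry":0,"rz":-0.03,"gripper":0.6},
    {"dx":0,"dy":0,"dz":0,"rx":0,"ry":0,"rz":-0.03,"gripper":0.6}
  ]
}}

```text
t: 21.73
eef_pos: [0.5018, 0.2132, 0.0821]
ee_rot: [3.141, -0.002, -2.111]
force: [0.6, 0.1, -0.3]
width: 0.0314
gripper_force: 0.0
```

Call:
{"op": "jog_arm", "data": {
  "targets": [
    {"dx":0,"dy":0,"dz":-10,"rx":0,"ry":0,"rz":0,"gripper":0.6},
    {"dx":0,"dy":0,"dz":-25,"rx":0,"ry":0,"rz":0,"gripper":0.6},
    {"dx":0,"dy":0,"dz":-45,"rx":0,"ry":0,"rz":0,"gripper":0.6},
    {"dx":0,"dy":0,"dz":-60,"rx":0,"ry":0,"rz":-0.1,"gripper":0.6},
    {"dx":0,"dy":0,"dz":-60,"rx":0,"ry":0,"rz":-0.22,"gripper":0.6},
    {"dx":0,"dy":0,"dz":-60,"rx":0,"ry":0,"rz":-0.34,"gripper":0.6},
    {"dx":0,"dy":0,"dz":-60,"rx":0,"ry":0,"rz":-0.46,"gripper":0.6},
    {"dx":0,"dy":0,"dz":-60,"rx":0,"ry":0,"rz":-0.58,"gripper":0.6}
  ]
}}

```text
t: 22.4
eef_pos: [0.5023, 0.2138, 0.1434]
ee_rot: [-3.141, 0.0, -1.525]
force: [-0.1, -0.2, -0.6]
width: 0.0352
gripper_force: 0.0
```

```bash
python3 - <<'E'
from station import arm
from h import *
f=arm.grab_frame("top");B=(120,140,230,240)
p=blob(f,"red",B);print("red",axis(ray(f,p,.081)))
try:
    px=blob(f,"yellow",(125,180,165,215));print("Y",len(px),axis(ray(f,px,.078)))
except Exception as e:print(e)
cv2.imwrite("pics/top4.png",cv2.resize(f["frame"][130:250,100:250,::-1],None,fx=5,fy=5,interpolation=cv2.INTER_CUBIC))
E
python3 st.py
```

```text
red (array([0.51188444, 0.28936187]), np.float64(0.7866622062842943), array([1.69105901e-03, 2.29189880e-19]))
Y 4 (array([0.48411521, 0.34729699]), np.float64(-0.7589453278337324), array([3.63862744e-03, 1.56488644e-17]))
22.45 [0.502 0.214 0.143] [-3.141  0.    -1.516] [ 0.104 -0.042 -0.53 ] [ 0.028  0.119 -0.025] 0.035 0.0 q6 -0.707 tau6 -1.731
```

View pics/top4.png

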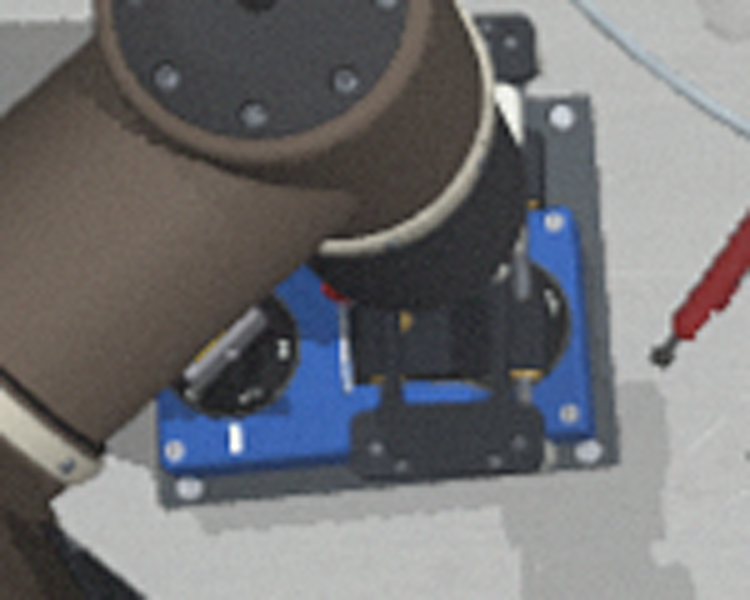

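The crop shows the left dial turned, its bar at about (225,355). The handle is still red at (330,290), mostly hidden. Next I go to the bolt handle.

Call:
{"op": "jog_arm", "data": {
  "targets": [
    {"dx":-15,"dy":-4,"dz":0,"rx":0,"ry":0,"rz":-0.02,"gripper":0.6},
    {"dx":-35,"dy":-10,"dz":0,"rx":0,"ry":0,"rz":-0.05,"gripper":0.6},
    {"dx":-55,"dy":-15,"dz":0,"rx":0,"ry":0,"rz":-0.05,"gripper":0.6},
    {"dx":-66,"dy":-18,"dz":0,"rx":0,"ry":0,"rz":-0.05,"gripper":0.6},
    {"dx":-66,"dy":-18,"dz":0,"rx":0,"ry":0,"rz":-0.05,"gripper":0.6},
    {"dx":-66,"dy":-18,"dz":10,"rx":0,"ry":0,"rz":-0.05,"gripper":0.6},
    {"dx":-66,"dy":-18,"dz":22,"rx":0,"ry":0,"rz":-0.05,"gripper":0.6},
    {"dx":-66,"dy":-18,"dz":32,"rx":0,"ry":0,"rz":-0.05,"gripper":0.6}
  ]
}}

```text
t: 23.12
eef_pos: [0.517, 0.2797, 0.1094]
ee_rot: [3.141, -0.0, -1.483]
force: [1.1, -0.0, -0.4]
width: 0.0351
gripper_force: 0.0
```

Call:
{"op": "jog_arm", "data": {
  "targets": [
    {"dx":0,"dy":0,"dz":4,"rx":0,"ry":0,"rz":0,"gripper":0.6},
    {"dx":0,"dy":0,"dz":9,"rx":0,"ry":0,"rz":0,"gripper":0.6},
    {"dx":0,"dy":0,"dz":14,"rx":0,"ry":0,"rz":0,"gripper":0.6},
    {"dx":0,"dy":0,"dz":19,"rx":0,"ry":0,"rz":0,"gripper":0.6},
    {"dx":0,"dy":0,"dz":24,"rx":0,"ry":0,"rz":0,"gripper":0.6},
    {"dx":0,"dy":0,"dz":28,"rx":0,"ry":0,"rz":0,"gripper":0.6},
    {"dx":0,"dy":0,"dz":30,"rx":0,"ry":0,"rz":0,"gripper":0.6},
    {"dx":0,"dy":0,"dz":30,"rx":0,"ry":0,"rz":0,"gripper":0.6}
  ]
}}

```text
t: 23.78
eef_pos: [0.5175, 0.2804, 0.0801]
ee_rot: [3.141, -0.0, -1.481]
force: [0.2, 0.5, 0.1]
width: 0.0351
gripper_force: 0.0
```

Call:
{"op": "jog_arm", "data": {
  "targets": [
    {"dx":0,"dy":0,"dz":0,"rx":0,"ry":0,"rz":0,"gripper":0.68},
    {"dx":0,"dy":0,"dz":0,"rx":0,"ry":0,"rz":0,"gripper":0.76},
    {"dx":0,"dy":0,"dz":0,"rx":0,"ry":0,"rz":0,"gripper":0.82},
    {"dx":0,"dy":0,"dz":0,"rx":0,"ry":0,"rz":0,"gripper":0.88},
    {"dx":0,"dy":0,"dz":0,"rx":0,"ry":0,"rz":0,"gripper":0.95},
    {"dx":0,"dy":0,"dz":0,"rx":0,"ry":0,"rz":0,"gripper":1},
    {"dx":0,"dy":0,"dz":0,"rx":0,"ry":0,"rz":0,"gripper":1},
    {"dx":0,"dy":0,"dz":0,"rx":0,"ry":0,"rz":0,"gripper":1}
  ],
  "force": 8
}}

```text
t: 24.45
eef_pos: [0.5165, 0.2804, 0.0806]
ee_rot: [3.14, -0.0, -1.481]
force: [-6.5, 1.9, 4.1]
width: 0.0102
gripper_force: 8.0
```

```bash
python3 st.py
```

```text
24.45 [0.516 0.28  0.081] [ 3.14  -0.    -1.481] [-6.508  1.863  4.055] [0.516 2.403 0.043] 0.01 8.0 q6 -0.738 tau6 0.005
```

Call:
{"op": "jog_arm", "data": {
  "targets": [
    {"dx":0,"dy":0.7,"dz":0,"rx":0,"ry":0,"rz":0,"gripper":1},
    {"dx":0,"dy":1.4,"dz":0,"rx":0,"ry":0,"rz":0,"gripper":1},
    {"dx":0,"dy":2.1,"dz":0,"rx":0,"ry":0,"rz":0,"gripper":1},
    {"dx":0,"dy":2.8,"dz":0,"rx":0,"ry":0,"rz":0,"gripper":1},
    {"dx":0,"dy":3.5,"dz":0,"rx":0,"ry":0,"rz":0,"gripper":1},
    {"dx":0,"dy":4,"dz":0,"rx":0,"ry":0,"rz":0,"gripper":1},
    {"dx":0,"dy":4.5,"dz":0,"rx":0,"ry":0,"rz":0,"gripper":1},
    {"dx":0,"dy":5,"dz":0,"rx":0,"ry":0,"rz":0,"gripper":1}
  ]
}}

```text
t: 25.12
eef_pos: [0.5129, 0.2802, 0.0807]
ee_rot: [-3.141, 0.0, -1.481]
force: [3.1, -2.0, 1.0]
width: 0.0098
gripper_force: 8.0
```

```bash
python3 st.py
```

```text
25.12 [0.513 0.28  0.081] [-3.141  0.    -1.481] [ 3.052 -1.958  0.995] [-0.458 -0.821  0.03 ] 0.01 7.999 q6 -0.745 tau6 0.019
```

Call:
{"op": "jog_arm", "data": {
  "targets": [
    {"dx":0,"dy":1.2,"dz":0,"rx":0,"ry":0,"rz":0,"gripper":1},
    {"dx":0,"dy":2.5,"dz":0,"rx":0,"ry":0,"rz":0,"gripper":1},
    {"dx":0,"dy":3.7,"dz":0,"rx":0,"ry":0,"rz":0,"gripper":1},
    {"dx":0,"dy":5,"dz":0,"rx":0,"ry":0,"rz":0,"gripper":1},
    {"dx":0,"dy":6.2,"dz":0,"rx":0,"ry":0,"rz":0,"gripper":1},
    {"dx":0,"dy":7.5,"dz":0,"rx":0,"ry":0,"rz":0,"gripper":1},
    {"dx":0,"dy":8.7,"dz":0,"rx":0,"ry":0,"rz":0,"gripper":1},
    {"dx":0,"dy":10,"dz":0,"rx":0,"ry":0,"rz":0,"gripper":1}
  ]
}}

```text
t: 25.78
eef_pos: [0.5027, 0.2793, 0.0807]
ee_rot: [-3.141, 0.0, -1.481]
force: [3.8, -1.0, 2.3]
width: 0.0099
gripper_force: 8.0
```

```bash
python3 st.py
```

```text
25.78 [0.503 0.279 0.081] [-3.141  0.    -1.481] [ 3.814 -0.985  2.338] [-0.584 -0.859 -0.017] 0.01 8.0 q6 -0.757 tau6 0.042
```

Call:
{"op": "jog_arm", "data": {
  "targets": [
    {"dx":0,"dy":1.6,"dz":0,"rx":0,"ry":0,"rz":0,"gripper":1},
    {"dx":0,"dy":3.2,"dz":0,"rx":0,"ry":0,"rz":0,"gripper":1},
    {"dx":0,"dy":5,"dz":0,"rx":0,"ry":0,"rz":0,"gripper":1},
    {"dx":0,"dy":6.8,"dz":0,"rx":0,"ry":0,"rz":0,"gripper":1},
    {"dx":0,"dy":8.5,"dz":0,"rx":0,"ry":0,"rz":0,"gripper":1},
    {"dx":0,"dy":10.2,"dz":0,"rx":0,"ry":0,"rz":0,"gripper":1},
    {"dx":0,"dy":11.8,"dz":0,"rx":0,"ry":0,"rz":0,"gripper":1},
    {"dx":0,"dy":13,"dz":0,"rx":0,"ry":0,"rz":0,"gripper":1}
  ]
}}

```text
t: 26.45
eef_pos: [0.4897, 0.2781, 0.0807]
ee_rot: [-3.141, 0.0, -1.481]
force: [3.4, -1.4, 1.9]
width: 0.0101
gripper_force: 8.0
```

Call:
{"op": "jog_arm", "data": {
  "targets": [
    {"dx":0,"dy":0.3,"dz":0,"rx":0,"ry":0,"rz":0,"gripper":1},
    {"dx":0,"dy":0.6,"dz":0,"rx":0,"ry":0,"rz":0,"gripper":1},
    {"dx":0,"dy":0.9,"dz":0,"rx":0,"ry":0,"rz":0,"gripper":1},
    {"dx":0,"dy":1.2,"dz":0,"rx":0,"ry":0,"rz":0,"gripper":1},
    {"dx":0,"dy":1.5,"dz":0,"rx":0,"ry":0,"rz":0,"gripper":1},
    {"dx":0,"dy":1.8,"dz":0,"rx":0,"ry":0,"rz":0,"gripper":1},
    {"dx":0,"dy":2.1,"dz":0,"rx":0,"ry":0,"rz":0,"gripper":1},
    {"dx":0,"dy":2.4,"dz":0,"rx":0,"ry":0,"rz":0,"gripper":1}
  ]
}}

```text
t: 27.12
eef_pos: [0.4875, 0.2779, 0.0806]
ee_rot: [-3.142, -0.0, -1.481]
force: [3.0, -1.7, 4.5]
width: 0.0098
gripper_force: 8.0
```

```bash
python3 st.py
```

```text
27.12 [0.487 0.278 0.081] [-3.142 -0.    -1.481] [ 2.978 -1.706  4.467] [-0.703 -0.834 -0.   ] 0.01 8.0 q6 -0.777 tau6 0.013
```

Drawn 29.1 mm so far, and the force is still just friction. I continue gently to the end stop.

Call:
{"op": "jog_arm", "data": {
  "targets": [
    {"dx":0,"dy":0.2,"dz":0,"rx":0,"ry":0,"rz":0,"gripper":1},
    {"dx":0,"dy":0.4,"dz":0,"rx":0,"ry":0,"rz":0,"gripper":1},
    {"dx":0,"dy":0.6,"dz":0,"rx":0,"ry":0,"rz":0,"gripper":1},
    {"dx":0,"dy":0.8,"dz":0,"rx":0,"ry":0,"rz":0,"gripper":1},
    {"dx":0,"dy":1.0,"dz":0,"rx":0,"ry":0,"rz":0,"gripper":1},
    {"dx":0,"dy":1.2,"dz":0,"rx":0,"ry":0,"rz":0,"gripper":1},
    {"dx":0,"dy":1.4,"dz":0,"rx":0,"ry":0,"rz":0,"gripper":1},
    {"dx":0,"dy":1.6,"dz":0,"rx":0,"ry":0,"rz":0,"gripper":1}
  ]
}}

```text
t: 27.78
eef_pos: [0.4863, 0.2778, 0.0806]
ee_rot: [-3.141, 0.0, -1.481]
force: [7.0, -3.6, 2.8]
width: 0.0102
gripper_force: 8.0
```

```bash
python3 st.py
```

```text
27.78 [0.486 0.278 0.081] [-3.141  0.    -1.481] [ 6.977 -3.598  2.808] [-1.006 -2.229 -0.009] 0.01 8.0 q6 -0.779 tau6 0.013
```

The force rose to 7 N at 30.3 mm, so this is the end stop. I release and lift away.

Call:
{"op": "jog_arm", "data": {
  "targets": [
    {"dx":0,"dy":0,"dz":0,"rx":0,"ry":0,"rz":0,"gripper":0.85},
    {"dx":0,"dy":0,"dz":0,"rx":0,"ry":0,"rz":0,"gripper":0.7},
    {"dx":0,"dy":0,"dz":0,"rx":0,"ry":0,"rz":0,"gripper":0.65},
    {"dx":0,"dy":0,"dz":0,"rx":0,"ry":0,"rz":0,"gripper":0.65},
    {"dx":0,"dy":0,"dz":0,"rx":0,"ry":0,"rz":0,"gripper":0.65},
    {"dx":0,"dy":0,"dz":-8,"rx":0,"ry":0,"rz":0,"gripper":0.65},
    {"dx":0,"dy":0,"dz":-20,"rx":0,"ry":0,"rz":0,"gripper":0.65},
    {"dx":0,"dy":0,"dz":-35,"rx":0,"ry":0,"rz":0,"gripper":0.65}
  ]
}}

```text
t: 28.45
eef_pos: [0.4853, 0.2773, 0.1156]
ee_rot: [3.14, -0.001, -1.481]
force: [0.3, -0.1, -0.4]
width: 0.0307
gripper_force: 0.0
```

Call:
{"op": "jog_arm", "data": {
  "targets": [
    {"dx":0,"dy":0,"dz":-25,"rx":0,"ry":0,"rz":0,"gripper":0.65},
    {"dx":0,"dy":0,"dz":-55,"rx":0,"ry":0,"rz":0,"gripper":0.65},
    {"dx":0,"dy":0,"dz":-85,"rx":0,"ry":0,"rz":0,"gripper":0.65},
    {"dx":0,"dy":0,"dz":-115,"rx":0,"ry":0,"rz":0,"gripper":0.65},
    {"dx":30,"dy":0,"dz":-130,"rx":0,"ry":0,"rz":0,"gripper":0.65},
    {"dx":65,"dy":0,"dz":-130,"rx":0,"ry":0,"rz":0,"gripper":0.65},
    {"dx":100,"dy":0,"dz":-130,"rx":0,"ry":0,"rz":0,"gripper":0.65},
    {"dx":130,"dy":0,"dz":-130,"rx":0,"ry":0,"rz":0,"gripper":0.65}
  ]
}}

```text
t: 29.12
eef_pos: [0.4971, 0.1467, 0.2467]
ee_rot: [-3.141, 0.001, -1.48]
force: [0.9, -0.0, -0.1]
width: 0.0306
gripper_force: 0.0
```

Call:
{"op": "jog_arm", "data": {
  "targets": [
    {"dx":38,"dy":0,"dz":0,"rx":0,"ry":0,"rz":0,"gripper":0.65},
    {"dx":76,"dy":0,"dz":0,"rx":0,"ry":0,"rz":0,"gripper":0.65},
    {"dx":114,"dy":0,"dz":0,"rx":0,"ry":0,"rz":0,"gripper":0.65},
    {"dx":152,"dy":0,"dz":0,"rx":0,"ry":0,"rz":0,"gripper":0.65},
    {"dx":190,"dy":0,"dz":0,"rx":0,"ry":0,"rz":0,"gripper":0.65},
    {"dx":225,"dy":0,"dz":0,"rx":0,"ry":0,"rz":0,"gripper":0.65},
    {"dx":240,"dy":0,"dz":0,"rx":0,"ry":0,"rz":0,"gripper":0.65},
    {"dx":240,"dy":0,"dz":0,"rx":0,"ry":0,"rz":0,"gripper":0.65}
  ]
}}

```text
t: 29.78
eef_pos: [0.5187, -0.0937, 0.246]
ee_rot: [3.141, -0.0, -1.484]
force: [-0.6, 0.8, -0.1]
width: 0.0305
gripper_force: 0.0
```

```bash
python3 - <<'E'
from station import arm
from h import *
f=arm.grab_frame("top");B=(120,140,230,240)
for c,z in(("yellow",.078),("green",.078),("red",.081)):
    try:
        px=blob(f,c,(125,180,165,215) if c=="yellow" else B);print(c,len(px),axis(ray(f,px,z)))
    except Exception as e:print(c,e)
cv2.imwrite("pics/top5.png",cv2.resize(f["frame"][130:280,100:280,::-1],None,fx=4,fy=4,interpolation=cv2.INTER_CUBIC))
E
python3 st.py
```

```text
yellow 26 (array([0.49039836, 0.34357947]), np.float64(-0.7723312081943545), array([0.00817196, 0.00136206]))
green 28 (array([0.5019553 , 0.21357046]), np.float64(1.0438286958950842), array([0.00812234, 0.00153937]))
red 38 (array([0.4849777 , 0.27463051]), np.float64(-1.5252230639322022), array([0.00831425, 0.00267888]))
29.83 [ 0.519 -0.092  0.246] [ 3.142  0.    -1.484] [ 0.337  0.147 -1.007] [ 0.009  0.154 -0.008] 0.031 0.0 q6 -0.109 tau6 0.337
```

View pics/top5.png

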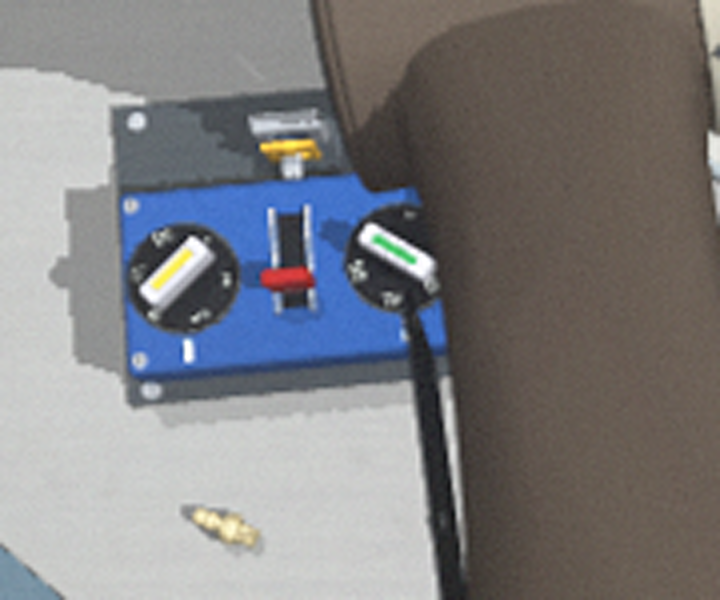

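The final view shows the left dial at about 2.46 rad, stripe at (175,270), and the right dial at about -2.37 rad, stripe at (395,248). The red handle at (288,278) has been drawn about 30 mm, the fitting at (225,525) is undisturbed, and the arm is clear.

```bash
python3 -c "
from station import arm
print(arm.job_done())"
```

```text
the job is handed in; nothing more can be done
None
```

The job is handed in: I turned both dials until they caught (left at about 2.46 rad, right at about -2.37 rad) and drew the red bolt about 30 mm to its end stop. The arm let go and moved clear after about 30 s, and I disturbed none of the loose parts that I could see.

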